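Wedge the dissecting tray tight under the copy stand

TASK

The dissecting tray sits loose in its clamping frame. Pick up the mallet from its wooden rest and, with light taps of the mallet alone, drive the wooden wedge lengthways into its slot until it stops advancing and the tray is clamped tight, without hitting so hard that the thin tray is dented. Then lay the mallet back on its rest as it lay before and let go; leave everything else where it is.

Things in the scene. Friction and masses are not known exactly. Their poses are not given: they have to be found in the camera images.
- wedge_tail (a point): Centre of the wedge's thick end face, 29 wide x 44 high mm, at the height to strike it (26 mm above the wedge's underside). x, y, z as the wedge's. At the start the tail stands about 60 mm out past the tray's edge, with a few mm of play in the slot; once tight it still stands 8 to 45 mm out.
- wedge: Waxed hardwood wedge, 110 long, 44 high, 14 thick at the tip, 29 at the tail (slope 1 in 7), 0.12 kg, standing on edge between the tray and the slanted bar. Origin under its mid-length. y points from tip to tail: it is driven towards -y. It goes in by 15 to 55 mm, different each time, almost freely, then stops; a tap of 10 to 20 N there jams it and it stays.
- tray: Aluminium dissecting tray with blue wax and a pinned shell, 120 x 160 x 40 high mm, about 0.5 kg, loose on the frame's board. Origin: centre of its underside. Its thin wall dents if the wedge presses it with more than 50 N.
- frame: Grey board of the copy stand, 240 x 220 x 8 mm, fixed, with steel bars 38 to 44 mm above the bench: one at -x, one at -y, and a slanted one at +x along which the wedge slides. Origin: centre of its underside. The wedge goes in along -y. The -x bar is adjustable by a few mm, so how far the wedge will go cannot be known beforehand.
- mallet_grip (a point): Point on the mallet's handle to grip, mid-thickness, 55 mm from the head's centre. The handle is 20 wide (y) x 22 high (z) mm and runs along x; fingers have free room below it for 25 mm.
- mallet_head (a point): Centre of the mallet's head, a steel block 32 (x) x 32 (z) mm with white rubber ends, 90 mm long along y: the 26 mm square striking faces are 45 mm from this point at +y and -y. The ends are springy: they give up to 6 mm, about 6 N per mm.
- mallet: Small mallet, 0.3 kg, lying flat; origin under the head's centre; x points from the handle to the head, z up. The handle ends 160 mm behind the head's centre. Blows or pushes on the wedge must stay below 45 N; moving at 0.03 to 0.06 m/s and stopping at about 12 N suits.
- rest_head (a point): The place of the mallet head's centre when it lies on its rest, 36 mm above the bench. x points the way the mallet's x must point, from handle to head.
- rest: Plywood mallet rest, fixed: a block 40 x 75 x 20 high mm under the head and a block 30 x 50 x 25 high mm under the handle's end, 140 mm from it towards -x, joined by a 6 mm strip. Origin: on the bench under the head block's centre.
- jar_mid (a point): Middle of an amber jar, 60 mm across, 85 high. Bystander.
- spare_mid (a point): Middle of a spare wedge like the other, lying by itself beyond the frame. Bystander.
- pin_box_mid (a point): Middle of a white pin box, 70 x 55 x 25 mm. Bystander.
- dish_mid (a point): Middle of a white dish, 90 mm across, 16 high. Bystander.
- spatula_grip (a point): Handle of a lab spatula, 200 mm long. Bystander.
- lens_cap_mid (a point): Middle of a black lens cap, 68 mm across, 12 high. Bystander.
Things that resemble listed ones, but are neither listed nor needed, are in the scene too. Several things have the shape of the rest; the one meant has the colours described above.

How it is judged (in metres and radians):
On the way, in this order (a step that is already met when the one before it is completed fails the run):
1. the mallet is lifted off its rest (distance between mallet_head and rest_head above 0.06 m), for 0.1 s.
2. the wedge has been driven tight: it presses on the tray with more than 8 N by itself, at rest, with the mallet off it (contact force between wedge and tray above 8 N and linear speed of wedge below 0.01 m/s and contact force between mallet and wedge below 0.5 N), for 0.3 s.
At the end, for the whole second after the job is handed in: The wedge is upright in its slot, at rest and presses on the tray with more than 7 N by itself; the tray is level; the mallet lies released and at rest on its rest, head within 25 mm and handle within 14 degrees of where the rest holds it (contact force between wedge and tray above 7 N and angle between wedge's own z axis and vertical below 0.06 rad and angle between tray's own z axis and vertical below 0.05 rad and linear speed of wedge below 0.01 m/s and z of wedge_tail in the frame of frame below 0.04 m and horizontal distance between mallet_head and rest_head below 0.025 m and z of mallet_head in the frame of rest between 0.03 and 0.042 m and angle between the x axis of mallet and the x axis of rest, either way round below 0.25 rad and linear speed of mallet below 0.02 m/s); the robot touches nothing.
It fails at once if the mallet struck or pushed the wedge with more than 45 N (contact force between mallet and wedge above 45 N).
It fails at once if the wedge pressed the thin tray with more than 50 N (dented) (contact force between wedge and tray above 50 N).
It fails at once if the robot itself touched the wedge or the tray, or the mallet struck the tray (contact force between any of the fingers, the arm and wedge above 1 N or contact force between any of the fingers, the arm, mallet and tray above 1 N).
It fails at once if another thing was moved more than 25 mm (distance of any of jar_mid, spare_mid, pin_box_mid, dish_mid, spatula_grip, lens_cap_mid from where it was at the start of the episode above 0.025 m).
It also fails if it takes over 51 s, if anything falls off the work surface, if the arm or the gripper's body presses on something with over 40 N, if the wrist force passes 120 N, or if a joint passes its speed limit or range.

ROBOT

A 6-joint arm with a two-finger parallel gripper is mounted at the origin on the work surface. World frame = base frame: x ahead of the robot, y to its left, z up, the work surface at z = 0. Lengths are in mm, angles in rad, forces in N, time in s.
With the tool pointing down it reaches from about 325 to 775 mm from the base axis. Payload 9.3 kg.
Tool frame: the origin (TCP) lies midway between the tips of the shut fingers; the grasp point (between the pads) lies bot.grasp_offset behind it (bot.grasp_offset is the distance from the TCP to the grasp point, in mm); z points along the fingers, y is the line along which they close (so a half turn about z gives the same grasp; the last joint's range is limited). The gripper opens to 85 mm and grips with 20 to 120 N. Pads are 22 mm wide; open, the fingers measure 114 mm over their backs; the gripper's body (76 mm by 85 mm) begins 54 mm behind the grasp point. The pads swing forward as they close: fully open they stand 13 mm farther back than shut.
Start: joints at [-1.324, 0.259, 0.021, 1.334, 0, 1.418], TCP at [214.072, -506.626, 231.279] pointing down, gripper open.
Joint ranges: [-3.04, 3.04], [-0.91, 1.82], [-1.04, 1.36], [-1.92, 1.95], [-1.52, 1.45], [-3.14, 3.14]. Speed limits (rad/s): [2.22, 2.22, 2.79, 3.14, 3.14, 3.14].

INTERFACE

Orientations are given as a unit quaternion [w, x, y, z].
In Python, from plant import bot, cams gives the robot as it stands.
- The arm moves only by the shell command python3 -m inch 'ROWS' [FORCE]. ROWS is JSON, a list of rows, each an object of numbers: "fingers": the opening, from 0 (shut) to 1 (fully open); "x", "y", "z": the shift along the tool's x, y, z in mm; "roll": the turn about the tool's z in degrees. A call has 1 to 12 rows; each row is the pose to reach, as a shift and turn from the pose commanded when the call began, along the tool's axes at that moment; what a row does not reach only later rows make up. A row lasts 1/10 s, in which the tool goes at most 50 mm and 8.59 degrees, less where a joint would pass 70% of its speed; a pose out of reach is approached as far as the arm can. A call with a gripper value outside its range is refused whole. The fingers move at their own pace and stop on an object; FORCE is the grip in N (left out, the last holds). Time passes only in rows, so rows that repeat a pose let the fingers close. It gives the time, the measured TCP pose, the force, the opening and the grip force at its end, in the units of the state.
- bot.state(): the state, without advancing time (a new reading comes with each control period).
- cams.read_camera(name): name is "scene" or "top" or "wrist"; returns a dict with "image" (384x512x3 uint8, blue, green, red), "K" (3x3 intrinsics, pixels), "dist_coeffs" ([k1, k2, p1, p2, k3] as OpenCV has them; the pictures are not rectified), "position" and "attitude" of the camera in the world; the wrist camera has in their place "tool_from_camera" (4x4, takes a point from camera to tool coordinates, whose origin is the TCP and whose axes are the flange's). Camera axes: x right, y down, z forward; pixel columns grow to the right and rows downward; lengths in mm; the calibration is good to about 2 mm. A picture is of the moment at which its call begins: read the wrist's pose just before it. There is no depth.
- bot.sign_off(): hands the job in; it is judged then, once.
Trained networks look in a picture, given as the dict that the camera call returned (one of the last four; its "shot" number tells which), for a name from the list of things; names that differ only in an ending like _2 or _b are one class to them, and where a whole thing is asked for, a point or a joint stands for the part that bears it (a point fixed in the world has none). Each returns a list of dicts, best first, with "p" (0 to 1); they miss things now and then, are a little off and sometimes report something else, mostly with a low value. They report only what shows in the picture. A call takes as long as a camera call. They do not tell look-alikes from the thing itself.
- cams.spot_in(picture, target): "box" ([centre column, centre row, width, height] in pixels, round what is visible of it).
- cams.regions_of(picture, target): "pixels" (384x512 bool, what is visible of it) and "box" ([centre column, centre row, width, height] in pixels, round what is visible of it).
- cams.spot_point(picture, target): "point" ([column, row] in pixels: a listed point, or the origin of a listed thing).
The state is a dict: "t": time; "qpos": joint angles; "joint_velocities": joint speeds; "effort": joint torques, N m; "tool_pos": TCP position; "tcp_rot": TCP orientation; "ft_force": force on the tool from outside, world axes, zero at the start; "wrist_torque": the same for the moment, N m; "opening": finger opening in mm; "grasp_force": force on a finger pad.
Only numpy, scipy, OpenCV 4.12 (cv2) and the standard library are available. Lean on these libraries where they do the work, as an engineer would, in place of code of your own. Each camera call takes 0.05 s, during which the arm holds its last target. There are 200 camera calls.

## Working session

There is one attempt and no reset: what is moved stays moved. The work goes in short steps, Python scripts to look and compute and a shell command to move; the robot and the scene stay as the last step left them, time stands still between calls to the robot, and variables do not carry over. Pictures are saved under pics/ and viewed, at most 10 in all, crops included, and the job is handed in when it is done.

```bash
ls; mkdir -p pics; cat > h.py <<'E'
import numpy as np, cv2
from scipy.spatial.transform import Rotation as R
from plant import bot, cams
def pose(p):
    if 'position' in p:
        a=np.array(p['attitude'],float)
        M=a if a.shape==(3,3) else R.from_quat(a,scalar_first=True).as_matrix()
        return M,np.array(p['position'],float)
    s=p['state']; T=np.array(p['tool_from_camera'])
    M=R.from_quat(s['tcp_rot'],scalar_first=True).as_matrix()
    return M@T[:3,:3], M@T[:3,3]+np.array(s['tool_pos'])
def shot(n):
    s=bot.state(); p=cams.read_camera(n); p['state']=s; return p
def ray(p,uv):
    u=cv2.undistortPoints(np.array([[uv]],float),np.array(p['K'],float),np.array(p['dist_coeffs'],float))[0,0]
    M,c=pose(p); return c,M@np.array([u[0],u[1],1.])
def atz(p,uv,z):
    c,d=ray(p,uv); return c+d*(z-c[2])/d[2]
def tri(a,ua,b,ub):
    c1,d1=ray(a,ua);c2,d2=ray(b,ub)
    k=np.linalg.lstsq(np.c_[d1,-d2],c2-c1,rcond=None)[0]
    x,y=c1+k[0]*d1,c2+k[1]*d2
    return (x+y)/2,np.linalg.norm(x-y)
E
python3 - <<'E'
from h import *
np.set_printoptions(precision=1,suppress=True)
P={n:shot(n) for n in('scene','top','wrist')}
for n in P: cv2.imwrite(f'pics/a_{n}.png',P[n]['image'])
print(P['top'].get('attitude'),P['top']['position'],P['scene']['position'],bot.grasp_offset)
print(bot.state())
for t in 'wedge_tail wedge tray frame mallet_grip mallet_head mallet rest rest_head'.split():
  for n in('scene','top','wrist'):
    print(t,n,[(round(d['p'],2),np.round(d['point'],1).tolist()) for d in cams.spot_point(P[n],t)][:4])
E
```

```text
pics
[-0.   0.7 -0.7  0. ] [ 449.9   27.3 1544.2] [ 962.5 -428.5 1035.2] 18.700000000000003
{'t': 0.15, 'qpos': array([-1.3,  0.3,  0. ,  1.3, -0. ,  1.4]), 'joint_velocities': array([-0.,  0.,  0.,  0., -0.,  0.]), 'effort': array([  0. , -55.6,  34.5,   0. ,  -0. ,   0. ]), 'tool_pos': array([ 214. , -506.4,  230.8]), 'tcp_rot': array([-0. ,  1. ,  0.2, -0. ]), 'ft_force': array([-0.4, -0.1,  0.6]), 'wrist_torque': array([-0. , -0. ,  0.1]), 'grasp_force': 0.0, 'opening': 85.62214078304326}
wedge_tail scene [(0.82, [251.0, 226.2]), (0.52, [344.8, 199.1])]
wedge_tail top [(0.78, [274.2, 174.1]), (0.67, [205.8, 138.8])]
wedge_tail wrist []
wedge scene [(0.73, [236.4, 241.2]), (0.53, [309.8, 146.3])]
wedge top [(0.65, [290.6, 179.5])]
wedge wrist []
tray scene [(0.87, [194.9, 238.1]), (0.49, [128.6, 235.9])]
tray top [(0.68, [267.6, 140.5]), (0.65, [307.1, 211.4]), (0.45, [387.3, 170.6])]
tray wrist []
frame scene [(0.89, [205.6, 245.1])]
frame top [(0.79, [304.2, 199.3])]
frame wrist []
mallet_grip scene [(0.56, [294.3, 135.2])]
mallet_grip top [(0.58, [184.6, 201.8])]
mallet_grip wrist []
mallet_head scene [(0.86, [311.4, 144.6])]
mallet_head top [(0.59, [183.1, 192.7]), (0.18, [184.4, 193.3])]
mallet_head wrist []
mallet scene [(0.76, [309.8, 148.2])]
mallet top [(0.89, [185.6, 187.6])]
mallet wrist []
rest scene [(0.9, [377.2, 140.3]), (0.85, [306.1, 150.6]), (0.64, [258.7, 109.8])]
rest top [(0.9, [141.2, 150.0]), (0.65, [186.4, 191.1]), (0.61, [173.9, 260.3])]
rest wrist []
rest_head scene [(0.88, [258.5, 97.0]), (0.87, [377.4, 136.7]), (0.62, [310.1, 146.5])]
rest_head top [(0.69, [184.7, 189.8]), (0.68, [175.6, 259.1]), (0.63, [139.1, 145.8])]
rest_head wrist []
```

```bash
python3 - <<'E'
import cv2
for n in('scene','top'):
    i=cv2.imread(f'pics/a_{n}.png'); cv2.imwrite(f'pics/b_{n}.png',cv2.resize(i[40:340,60:460],(800,600),interpolation=cv2.INTER_CUBIC))
E
```

```text
(no output)
```

View pics/b_scene.png

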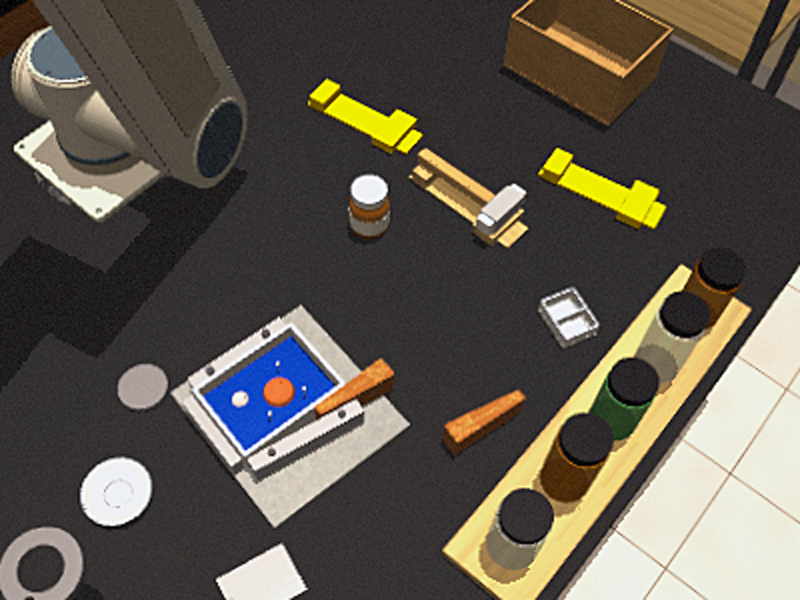

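View pics/b_top.png

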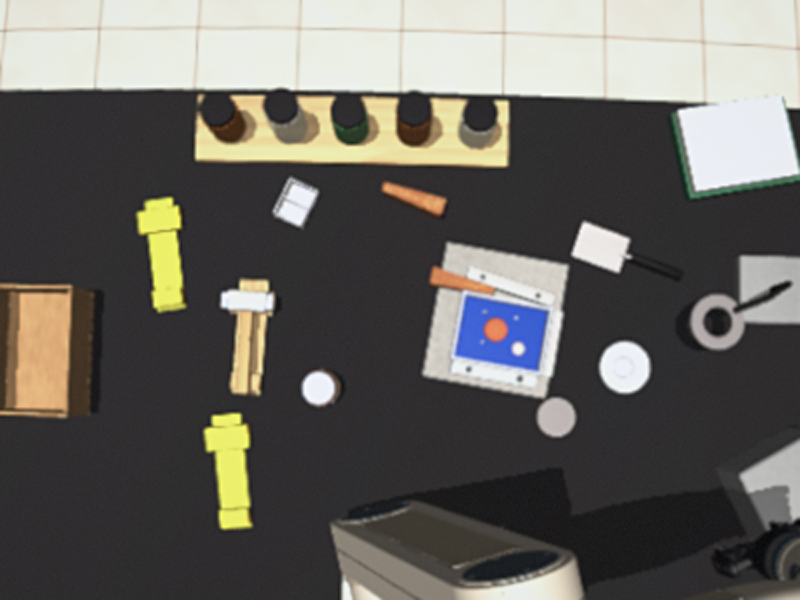

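The top view shows the mallet on the plywood rest near full-image (185,190); the two rests that look alike, at (141,150) and (174,260), are bright yellow, so the plywood one carrying the mallet is meant. The wedge is at (290,180) with its tail at about (277,178), standing in the frame. The loose one at (267,138) is the spare.

```bash
python3 - <<'E'
from h import *
np.set_printoptions(precision=1,suppress=True)
S=shot('scene');T=shot('top')
for t,a,b in [('wedge_tail',(251,226),(274.2,174.1)),('head',(311.4,144.6),(184,193)),('grip',(294.3,135.2),(184.6,201.8)),('rest_head',(310.1,146.5),(184.7,189.8))]:
    print(t,*tri(S,a,T,b), atz(T,b,35), atz(S,a,35))
for t in 'mallet wedge tray frame rest'.split():
  for d in cams.regions_of(T,t)[:3]:
    m=d['pixels'].astype(np.uint8); c=max(cv2.findContours(m,0,2)[0],key=cv2.contourArea)
    r=cv2.minAreaRect(c); bx=cv2.boxPoints(r)
    print(t,round(d['p'],2),r[0],[atz(T,q,{'mallet':50,'wedge':52,'tray':48,'frame':8,'rest':22}[t])[:2] for q in bx])
i=T['image'][165:245,165:225]; j=T['image'][150:230,260:350]
cv2.imwrite('pics/c.png',np.hstack([cv2.resize(i,None,fx=5,fy=5),cv2.resize(j,(400,400))]))
E
```

```text
wedge_tail [631.6 -29.1  41.2] 20.479258139195167 [639.4 -21.8  35. ] [622.8 -34.4  35. ]
head [571.  295.8  23.2] 9.005062226002158 [566.6 290.7  35. ] [578.6 290.7  35. ]
grip [529.7 279.7  50.9] 14.706649950542605 [536.  287.6  35. ] [517.8 285.3  35. ]
rest_head [577.6 289.3  26.6] 2.472429221321869 [577.8 288.7  35. ] [580.  282.3  35. ]
mallet 0.82 (178.05923461914062, 208.57785034179688) [array([441. , 370.8]), array([604.9, 325.5]), array([581.5, 243.4]), array([418.3, 288.9])]
mallet 0.74 (188.3643798828125, 215.53836059570312) [array([419.1, 288.1]), array([559.5, 277.6]), array([557.4, 253. ]), array([417.1, 263.6])]
wedge 0.62 (291.3077087402344, 180.46153259277344) [array([610.9, -23.3]), array([641.6, -28.8]), array([ 622.3, -137.9]), array([ 591.5, -132.2])]
tray 0.57 (310.3678894042969, 205.0377197265625) [array([485.2, -58.7]), array([608.2, -79.5]), array([ 582.2, -238.1]), array([ 459.1, -216.4])]
tray 0.27 (187.75485229492188, 215.9221954345703) [array([418.3, 286.8]), array([556.5, 282.4]), array([555.5, 259. ]), array([417.5, 263.6])]
frame 0.59 (308.19915771484375, 199.8044891357422) [array([456.1, -15.9]), array([689.2, -54.6]), array([ 653.5, -275.7]), array([ 420.1, -234.6])]
frame 0.49 (290.9422912597656, 180.2884521484375) [array([615.6, -24.8]), array([648. , -30.6]), array([ 628.5, -140.2]), array([ 596.2, -134.2])]
rest 0.89 (173.91757202148438, 275.9554138183594) [array([372.6, 362.3]), array([376.4, 287.8]), array([181.1, 278.5]), array([176.8, 352.8])]
rest 0.71 (140.88897705078125, 167.50311279296875) [array([756.3, 497. ]), array([759.3, 420.3]), array([555.6, 405.8]), array([552. , 481.6])]
rest 0.67 (188.30313110351562, 215.9535675048828) [array([417.7, 288.3]), array([558.3, 283.2]), array([557.3, 262.3]), array([416.9, 267.5])]
```

View pics/c.png

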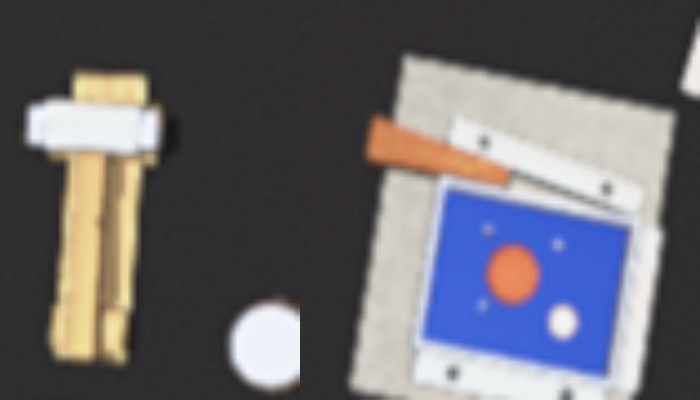

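Crop: the white-headed mallet, handle running down to (180,237), lies on the plywood rest, and the wedge tail stands out to the left at (277,178). Both are confirmed as the things meant. Now I work out the move for a closer wrist view.

```bash
cat >> h.py <<'E'
def plan(target,yaw_deg):
    """shift in tool axes and roll (deg) to bring tcp to target, tool y axis line at yaw_deg+90 (i.e. tool x along +-yaw)"""
    s=bot.state(); M=R.from_quat(s['tcp_rot'],scalar_first=True).as_matrix()
    d=M.T@(np.array(target)-np.array(s['tool_pos']))
    cur=np.degrees(np.arctan2(M[1,1],M[0,1]))   # direction of tool y
    e=(cur-(yaw_deg+90)+90)%180-90               # tool z down: +roll lowers world yaw
    print('shift',np.round(d,1),'roll',round(e,2),'| tcp',np.round(s['tool_pos'],1),'tooly',round(cur,1),'zaxis',np.round(M[:,2],3),'q6',np.round(s['qpos'],2))
E
python3 - <<'E'
from h import *
p=shot('wrist'); print(np.round(p['tool_from_camera'],2),p['K'])
plan([530,285,260],-4)
E
```

```text
[[  -0.     -0.95   -0.31   78.09]
 [   1.     -0.      0.      0.46]
 [  -0.     -0.31    0.95 -142.05]
 [   0.      0.      0.      1.  ]] [[325.03759697   0.         252.09667498]
 [  0.         325.03759697 190.60791905]
 [  0.           0.           1.        ]]
shift [ 599.1 -606.2  -28.7] roll 26.9 | tcp [ 214.1 -506.6  231.3] tooly -67.1 zaxis [-0.  0. -1.] q6 [-1.32  0.26  0.02  1.33 -0.    1.42]
```

```bash
python3 -m inch '[{"x":599,"y":-606,"z":-29,"roll":27,"fingers":1},{"x":599,"y":-606,"z":-29,"roll":27,"fingers":1},{"x":599,"y":-606,"z":-29,"roll":27,"fingers":1},{"x":599,"y":-606,"z":-29,"roll":27,"fingers":1},{"x":599,"y":-606,"z":-29,"roll":27,"fingers":1},{"x":599,"y":-606,"z":-29,"roll":27,"fingers":1},{"x":599,"y":-606,"z":-29,"roll":27,"fingers":1},{"x":599,"y":-606,"z":-29,"roll":27,"fingers":1},{"x":599,"y":-606,"z":-29,"roll":27,"fingers":1},{"x":599,"y":-606,"z":-29,"roll":27,"fingers":1},{"x":599,"y":-606,"z":-29,"roll":27,"fingers":1},{"x":599,"y":-606,"z":-29,"roll":27,"fingers":1}]'
python3 -c "
from h import *
plan([530,285,260],-4)"
```

```text
t: 3.1
tool_pos: [436.2, 51.1, 252.1]
tcp_rot: [0.0, 0.999, -0.036, 0.001]
ft_force: [1.2, -1.6, -0.6]
opening: 85.3
grasp_force: 0.0
shift [  76.9 -240.    -7.9] roll -0.08 | tcp [436.2  51.1 252.1] tooly -94.1 zaxis [ 0.001 -0.    -1.   ] q6 [-0.07  0.06 -0.17  1.34 -0.    3.14]
```

```bash
python3 -m inch '[{"x":15,"y":-50,"z":-8,"roll":-8.5},{"x":30,"y":-100,"z":-8,"roll":-17},{"x":45,"y":-150,"z":-8,"roll":-25.5},{"x":60,"y":-200,"z":-8,"roll":-34},{"x":77,"y":-240,"z":-8,"roll":-42.5},{"x":77,"y":-240,"z":-8,"roll":-51},{"x":77,"y":-240,"z":-8,"roll":-59.5},{"x":77,"y":-240,"z":-8,"roll":-68},{"x":77,"y":-240,"z":-8,"roll":-76.5},{"x":77,"y":-240,"z":-8,"roll":-85},{"x":77,"y":-240,"z":-8,"roll":-93.5},{"x":77,"y":-240,"z":-8,"roll":-102}]'
python3 -c "
from h import *
plan([530,285,260],-4)"
```

```text
shift [  76.9 -240.    -7.9] roll -0.08 | tcp [436.2  51.1 252.1] tooly -94.1 zaxis [ 0.001 -0.    -1.   ] q6 [-0.07  0.06 -0.17  1.34 -0.    3.14]schema error: expected keys fingers, x, y, z, roll
```

All keys are required, so I'm adding them.

```bash
python3 -m inch '[{"fingers":1,"x":15,"y":-50,"z":-8,"roll":-8.5},{"fingers":1,"x":30,"y":-100,"z":-8,"roll":-17},{"fingers":1,"x":45,"y":-150,"z":-8,"roll":-25.5},{"fingers":1,"x":60,"y":-200,"z":-8,"roll":-34},{"fingers":1,"x":77,"y":-240,"z":-8,"roll":-42.5},{"fingers":1,"x":77,"y":-240,"z":-8,"roll":-51},{"fingers":1,"x":77,"y":-240,"z":-8,"roll":-59.5},{"fingers":1,"x":77,"y":-240,"z":-8,"roll":-68},{"fingers":1,"x":77,"y":-240,"z":-8,"roll":-76.5},{"fingers":1,"x":77,"y":-240,"z":-8,"roll":-85},{"fingers":1,"x":77,"y":-240,"z":-8,"roll":-93.5},{"fingers":1,"x":77,"y":-240,"z":-8,"roll":-102}]'
python3 -c "
from h import *
plan([530,285,260],-4)"
```

```text
t: 4.3
tool_pos: [529.8, 282.8, 259.6]
tcp_rot: [-0.0, 0.654, 0.756, -0.0]
ft_force: [0.4, -0.1, 0.0]
opening: 85.3
grasp_force: 0.0
shift [ 2.1  0.5 -0.4] roll -77.74 | tcp [529.8 282.8 259.6] tooly 8.3 zaxis [-0. -0. -1.] q6 [0.35 0.34 0.21 1.44 0.   1.78]
```

```bash
python3 -m inch '[{"fingers":1,"x":2,"y":0,"z":0,"roll":-78},{"fingers":1,"x":2,"y":0,"z":0,"roll":-78},{"fingers":1,"x":2,"y":0,"z":0,"roll":-78},{"fingers":1,"x":2,"y":0,"z":0,"roll":-78},{"fingers":1,"x":2,"y":0,"z":0,"roll":-78},{"fingers":1,"x":2,"y":0,"z":0,"roll":-78},{"fingers":1,"x":2,"y":0,"z":0,"roll":-78},{"fingers":1,"x":2,"y":0,"z":0,"roll":-78},{"fingers":1,"x":2,"y":0,"z":0,"roll":-78},{"fingers":1,"x":2,"y":0,"z":0,"roll":-78},{"fingers":1,"x":2,"y":0,"z":0,"roll":-78}]'
cat > m.py <<'E'
from h import *
np.set_printoptions(precision=1,suppress=True)
import sys
W=shot('wrist'); cv2.imwrite(f'pics/{sys.argv[1]}.png',W['image'])
for t,z in [('mallet_head',36),('mallet_grip',36),('rest_head',36),('rest',0)]:
    print(t,[(round(d['p'],2),np.round(d['point']),atz(W,d['point'],z)) for d in cams.spot_point(W,t)][:2])
plan([530,285,260],-4)
E
python3 m.py w1
```

```text
t: 5.4
tool_pos: [529.5, 284.8, 259.6]
tcp_rot: [-0.0, 0.038, 0.999, -0.0]
ft_force: [1.2, 0.6, 0.2]
opening: 85.3
grasp_force: 0.0
mallet_head [(0.89, array([260., 196.]), array([575.7, 290.1,  36. ]))]
mallet_grip [(0.74, array([257., 147.]), array([517.5, 290.9,  36. ])), (0.69, array([  1., 232.]), array([600.9, -54.7,  36. ]))]
rest_head [(0.6, array([394., 286.]), array([718.2, 461. ,  36. ])), (0.28, array([260., 189.]), array([567.5, 290.5,  36. ]))]
rest [(0.61, array([257., 185.]), array([572.7, 287. ,   0. ])), (0.59, array([388., 275.]), array([723.2, 467.2,  -0. ]))]
shift [-0.5  0.3 -0.4] roll -0.18 | tcp [529.5 284.8 259.6] tooly 85.8 zaxis [-0. -0. -1.] q6 [ 0.3  0.3  0.2  1.4 -0.   0.4]
```

View pics/w1.png

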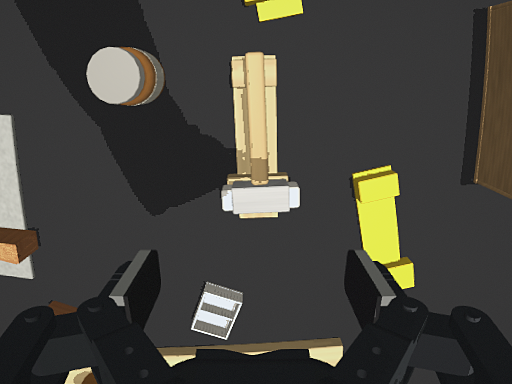

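The wrist view shows the mallet head from (223,198) to (299,195) and the handle from (260,180) to (255,54), on the plywood rest.

```bash
cat >> h.py <<'E'
def ang(d): return round(float(np.degrees(np.arctan2(d[1],d[0]))),1)
E
python3 - <<'E'
from h import *
W=shot('wrist')
a,b=atz(W,(260,180),47),atz(W,(255.5,54),47); print('handle',a,b,ang(a-b))
a,b=atz(W,(223,198),48),atz(W,(299,195),48); print('headends',a,b,ang(b-a)-90,np.linalg.norm(a-b),(a+b)/2)
m=W['image'][170:230,210:310]; 
g=cv2.cvtColor(W['image'],cv2.COLOR_BGR2HSV); w=((g[...,1]<40)&(g[...,2]>120)).astype(np.uint8); w[:170]=0;w[230:]=0;w[:,:205]=0;w[:,320:]=0
c=max(cv2.findContours(w,0,2)[0],key=cv2.contourArea); bx=cv2.boxPoints(cv2.minAreaRect(c)); print(bx)
q=[atz(W,x,50) for x in bx]; print(np.round(q,1))
E
```

```text
handle [553.31048483 291.38077406  47.        ] [418.73433451 295.78523866  47.        ] -1.9
headends [571.41349058 247.43075422  48.        ] [574.19128085 334.96007246  48.        ] -1.7999999999999972 87.57338448626727 [572.80238571 291.19541334  48.        ]
[[220.13795 187.6552 ]
 [298.34485 181.13795]
 [300.74487 209.93794]
 [222.53796 216.45518]]
[[558.1 245.7  50. ]
 [556.9 334.4  50. ]
 [592.  336.2  50. ]
 [593.4 244.8  50. ]]
```

```bash
python3 -c "
from h import *
plan([519.5,292,16],-2)"
```

```text
shift [ 10.5   6.5 243.6] roll -2.16 | tcp [529.5 284.8 259.6] tooly 85.8 zaxis [-0. -0. -1.] q6 [ 0.35  0.34  0.21  1.44 -0.    0.43]
```

```bash
python3 -m inch '[{"fingers":1,"x":10.5,"y":6.5,"z":48,"roll":-2.2},{"fingers":1,"x":10.5,"y":6.5,"z":96,"roll":-2.2},{"fingers":1,"x":10.5,"y":6.5,"z":144,"roll":-2.2},{"fingers":1,"x":10.5,"y":6.5,"z":185,"roll":-2.2},{"fingers":1,"x":10.5,"y":6.5,"z":215,"roll":-2.2},{"fingers":1,"x":10.5,"y":6.5,"z":235,"roll":-2.2},{"fingers":1,"x":10.5,"y":6.5,"z":243.5,"roll":-2.2},{"fingers":1,"x":10.5,"y":6.5,"z":243.5,"roll":-2.2}]' 
python3 -m inch '[{"fingers":0,"x":0,"y":0,"z":0,"roll":0},{"fingers":0,"x":0,"y":0,"z":0,"roll":0},{"fingers":0,"x":0,"y":0,"z":0,"roll":0},{"fingers":0,"x":0,"y":0,"z":0,"roll":0},{"fingers":0,"x":0,"y":0,"z":0,"roll":0},{"fingers":0,"x":0,"y":0,"z":0,"roll":0},{"fingers":0,"x":0,"y":0,"z":0,"roll":0},{"fingers":0,"x":0,"y":0,"z":0,"roll":0}]' 80
```

```text
t: 6.5
tool_pos: [519.1, 291.8, 15.3]
tcp_rot: [-0.001, 0.017, 1.0, -0.0]
ft_force: [0.8, -1.0, 1.3]
opening: 85.4
grasp_force: 0.0
t: 7.3
tool_pos: [519.8, 292.2, 17.0]
tcp_rot: [0.001, 0.016, 1.0, 0.0]
ft_force: [-0.4, 0.6, 7.0]
opening: 18.7
grasp_force: 79.1
```

```bash
python3 -m inch '[{"fingers":0,"x":0,"y":0,"z":-15,"roll":0},{"fingers":0,"x":0,"y":0,"z":-45,"roll":0},{"fingers":0,"x":0,"y":0,"z":-80,"roll":0},{"fingers":0,"x":0,"y":0,"z":-110,"roll":0},{"fingers":0,"x":0,"y":0,"z":-110,"roll":0}]'
python3 -c "
from h import *
plan([555,100,130],-9.5)"
```

```text
t: 7.8
tool_pos: [521.1, 292.7, 130.1]
tcp_rot: [0.003, 0.016, 1.0, 0.001]
ft_force: [0.3, -0.4, -1.9]
opening: 19.2
grasp_force: 78.6
shift [-4.030e+01 -1.915e+02 -1.000e-01] roll 7.61 | tcp [521.1 292.7 130.1] tooly 88.1 zaxis [ 0.006  0.002 -1.   ] q6 [ 0.37  0.38 -0.06  1.12  0.    0.4 ]
```

```bash
python3 -m inch '[{"fingers":0,"x":-8,"y":-30,"z":0,"roll":2},{"fingers":0,"x":-16,"y":-70,"z":0,"roll":4},{"fingers":0,"x":-24,"y":-110,"z":0,"roll":6},{"fingers":0,"x":-34,"y":-150,"z":0,"roll":7.6},{"fingers":0,"x":-40,"y":-180,"z":0,"roll":7.6},{"fingers":0,"x":-40,"y":-191,"z":0,"roll":7.6},{"fingers":0,"x":-40,"y":-191,"z":0,"roll":7.6}]'
cat > m2.py <<'E'
from h import *
import sys
np.set_printoptions(precision=1,suppress=True)
P={n:shot(n) for n in ('wrist','top','scene')}
cv2.imwrite(f'pics/{sys.argv[1]}.png',P['wrist']['image'])
for n in P:
    cv2.imwrite(f'pics/{sys.argv[1]}_{n}.png',P[n]['image'])
    for t,z in [('wedge_tail',34),('wedge',8),('tray',8),('frame',0),('mallet_head',P['wrist']['state']['tool_pos'][2]+19)]:
        print(n,t,[(round(d['p'],2),np.round(d['point']),atz(P[n],d['point'],z)[:2]) for d in cams.spot_point(P[n],t)][:2])
plan([555,100,130],-9.5)
E
python3 m2.py w2
```

```text
t: 8.5
tool_pos: [552.6, 98.5, 125.1]
tcp_rot: [-0.001, 0.084, 0.996, -0.0]
ft_force: [0.3, 0.4, -3.4]
opening: 19.1
grasp_force: 78.7
wrist wedge_tail [(0.56, array([122., 299.]), array([628.1, -30.2]))]
wrist wedge [(0.71, array([124., 300.]), array([646.1, -44. ])), (0.64, array([ 76., 277.]), array([614.4, -83.4]))]
wrist tray []
wrist frame []
wrist mallet_head []
top wedge_tail [(0.47, array([275., 179.]), array([622.7, -24.6]))]
top wedge []
top tray [(0.77, array([307., 209.]), array([ 522.3, -142.3])), (0.72, array([184., 191.]), array([575.5, 295. ]))]
top frame [(0.94, array([306., 203.]), array([ 543.8, -136.5]))]
top mallet_head [(0.51, array([240., 178.]), array([611.9,  90.9])), (0.49, array([238., 180.]), array([602.7,  96.8]))]
scene wedge_tail [(0.93, array([250., 227.]), array([622. , -37.2]))]
scene wedge [(0.75, array([237., 242.]), array([615.4, -84. ]))]
scene tray [(0.64, array([195., 242.]), array([ 533.4, -159. ]))]
scene frame [(0.98, array([203., 249.]), array([ 560.3, -155.9]))]
scene mallet_head [(0.76, array([277., 171.]), array([605.7,  83.7]))]
shift [-1.7  0.6 -3.8] roll 0.0 | tcp [553.2  99.7 126.2] tooly 80.5 zaxis [ 0.  0. -1.] q6 [ 0.   0.3 -0.1  1.1  0.   0.2]
```

View pics/w2.png

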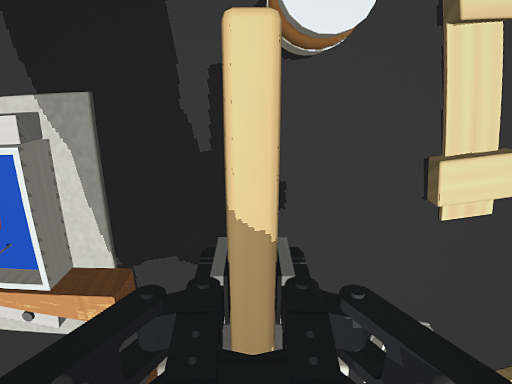

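The wrist view shows the handle held straight, with the wedge tail at lower left around (70–134, 268–320). I'm enlarging it to get the corners.

```bash
python3 - <<'E'
import cv2,numpy as np
w=cv2.imread('pics/w2_wrist.png')[240:340,50:150]; s=cv2.imread('pics/w2_scene.png')[200:260,210:270]
cv2.imwrite('pics/d.png',np.hstack([cv2.resize(w,(400,400),interpolation=2),cv2.resize(s,(400,400),interpolation=2)]))
E
```

```text
(no output)
```

View pics/d.png

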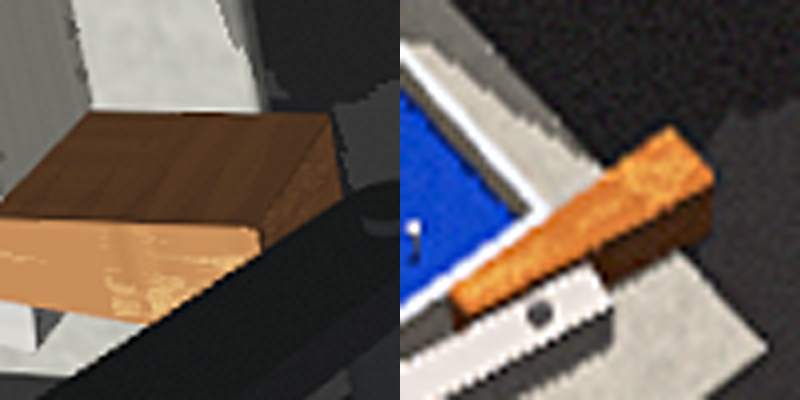

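```bash
python3 - <<'E'
from h import *
W,S,T=shot('wrist'),shot('scene'),shot('top')
for p,u,z in [(W,(132.5,268.2),8),(W,(115.5,297),52),(W,(50,295),52),(S,(250.8,218.9),52),(S,(257,227.3),52),(S,(218,244.5),52)]: print(np.round(atz(p,u,z),1))
print(np.round(tri(W,(115.5,297),S,(250.8,218.9))[0],1))
# tray/frame angle from top, blue wax
h=cv2.cvtColor(T['image'],cv2.COLOR_BGR2HSV); b=cv2.inRange(h,(105,120,80),(130,255,255)); b[:,:240]=0
r=cv2.minAreaRect(max(cv2.findContours(b,0,2)[0],key=cv2.contourArea)); q=[atz(T,x,40) for x in cv2.boxPoints(r)]; print(np.round(q,1),[ang(q[i+1]-q[i]) for i in range(3)])
E
```

```text
[615. -24.   8.]
[615.3 -23.1  52. ]
[606.4 -79.4  52. ]
[614.4 -25.7  52. ]
[642.8 -33.7  52. ]
[ 600.5 -136.1   52. ]
[615.  -24.5  51.1]
[[ 489.8  -70.1   40. ]
 [ 592.5  -86.9   40. ]
 [ 570.1 -228.2   40. ]
 [ 467.3 -210.7   40. ]] [-9.3, -99.0, 170.4]
```

```bash
python3 -c "
from h import *
plan([586.4,51.4,17],-9.2)"
```

```text
shift [-40.8 -42.2 109.1] roll -0.3 | tcp [553.2  99.7 126.1] tooly 80.5 zaxis [-0.  0. -1.] q6 [ 0.03  0.33 -0.15  1.09  0.    0.19]
```

```bash
python3 -m inch '[{"fingers":0,"x":-20,"y":-20,"z":20,"roll":-0.3},{"fingers":0,"x":-41,"y":-42,"z":50,"roll":-0.3},{"fingers":0,"x":-41,"y":-42,"z":80,"roll":-0.3},{"fingers":0,"x":-41,"y":-42,"z":98,"roll":-0.3},{"fingers":0,"x":-41,"y":-42,"z":108,"roll":-0.3},{"fingers":0,"x":-41,"y":-42,"z":108,"roll":-0.3},{"fingers":0,"x":-41,"y":-42,"z":108,"roll":-0.3}]' 120
python3 m2.py w3; python3 - <<'E'
import cv2,numpy as np
w=cv2.imread('pics/w3_top.png')[140:240,210:330]; s=cv2.imread('pics/w3_scene.png')[160:260,210:330]
cv2.imwrite('pics/e.png',np.hstack([cv2.resize(x,(400,333),interpolation=2) for x in (w,s)]))
E
```

```text
t: 10.25
tool_pos: [587.2, 51.7, 19.0]
tcp_rot: [0.001, 0.08, 0.997, 0.0]
ft_force: [0.5, 0.0, -2.7]
opening: 18.2
grasp_force: 117.7
wrist wedge_tail [(0.8, array([115., 353.]), array([626.3, -26.9]))]
wrist wedge [(0.76, array([ 42., 311.]), array([613.4, -81.1]))]
wrist tray []
wrist frame []
wrist mallet_head [(0.35, array([255., 275.]), array([587.2,  52.4]))]
top wedge_tail [(0.56, array([274., 178.]), array([624.8, -21.8]))]
top wedge [(0.7, array([290., 184.]), array([608. , -77.9]))]
top tray [(0.59, array([307., 211.]), array([ 515.2, -141.7]))]
top frame [(0.75, array([304., 198.]), array([ 559.7, -131.9]))]
top mallet_head []
scene wedge_tail [(0.58, array([253., 224.]), array([620.9, -25.4]))]
scene wedge [(0.75, array([238., 241.]), array([616.6, -80.1])), (0.33, array([253., 225.]), array([615.7, -19.5]))]
scene tray [(0.96, array([194., 240.]), array([ 528.2, -156.5]))]
scene frame [(0.65, array([203., 247.]), array([ 556.8, -152.8]))]
scene mallet_head [(0.56, array([277., 213.]), array([649.2,  40.6]))]
shift [  39.    42.7 -111.9] roll 0.3 | tcp [586.7  51.6  18.1] tooly 80.8 zaxis [-0.  0. -1.] q6 [-0.1  0.5 -0.2  0.9 -0.   0.1]
```

View pics/e.png

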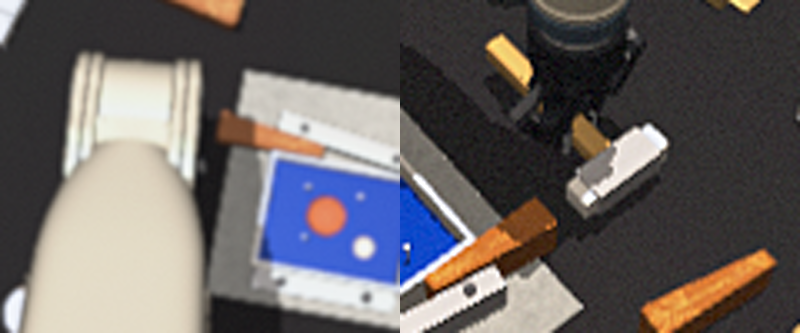

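The scene crop shows the mallet's near face lined up with the wedge tail, a gap of about 25 mm. Next I advance 34 mm at about 45 mm/s, which is well inside the certain free travel.

```bash
python3 -m inch '[{"fingers":0,"x":0,"y":-4,"z":0,"roll":0},{"fingers":0,"x":0,"y":-8,"z":0,"roll":0},{"fingers":0,"x":0,"y":-12,"z":0,"roll":0},{"fingers":0,"x":0,"y":-16,"z":0,"roll":0},{"fingers":0,"x":0,"y":-20,"z":0,"roll":0},{"fingers":0,"x":0,"y":-24,"z":0,"roll":0},{"fingers":0,"x":0,"y":-28,"z":0,"roll":0},{"fingers":0,"x":0,"y":-32,"z":0,"roll":0},{"fingers":0,"x":0,"y":-34,"z":0,"roll":0},{"fingers":0,"x":0,"y":-34,"z":0,"roll":0}]'
cat > chk.py <<'E'
from h import *
import sys
s=bot.state(); f=np.array(s['ft_force']); n=np.array([.16,.987,0])
v=f@n; print('push',round(v,2),'t',round(s['t'],2),'tcp',np.round(s['tool_pos'],1)); sys.exit(0 if v<5 else 1)
E
python3 chk.py
```

```text
t: 12.15
tool_pos: [581.2, 17.7, 18.2]
tcp_rot: [-0.0, 0.08, 0.997, -0.0]
ft_force: [-0.2, 0.5, -3.4]
opening: 18.2
grasp_force: 117.7
push 0.48 t 12.15 tcp [581.2  17.7  18.2]
```

```bash

python3 -m inch '[{"fingers":0,"x":0,"y":-1,"z":0,"roll":0},{"fingers":0,"x":0,"y":-2,"z":0,"roll":0},{"fingers":0,"x":0,"y":-2,"z":0,"roll":0}]' >/dev/null && python3 chk.py &&
python3 -m inch '[{"fingers":0,"x":0,"y":-1,"z":0,"roll":0},{"fingers":0,"x":0,"y":-2,"z":0,"roll":0},{"fingers":0,"x":0,"y":-2,"z":0,"roll":0}]' >/dev/null && python3 chk.py &&
python3 -m inch '[{"fingers":0,"x":0,"y":-1,"z":0,"roll":0},{"fingers":0,"x":0,"y":-2,"z":0,"roll":0},{"fingers":0,"x":0,"y":-2,"z":0,"roll":0}]' >/dev/null && python3 chk.py &&
python3 -m inch '[{"fingers":0,"x":0,"y":-1,"z":0,"roll":0},{"fingers":0,"x":0,"y":-2,"z":0,"roll":0},{"fingers":0,"x":0,"y":-2,"z":0,"roll":0}]' >/dev/null && python3 chk.py
```

```text
push -0.34 t 12.45 tcp [581.   16.1  18.2]
push -0.7 t 12.75 tcp [580.6  14.   18.1]
push 0.29 t 13.05 tcp [580.2  12.   18.1]
push 0.53 t 13.35 tcp [580.   10.   18.1]
```

```bash
sed -i 's/v<5/v<2.5/' chk.py; python3 -c "
from h import *
S=shot('scene')
print([(d['p'],atz(S,d['point'],34)) for d in cams.spot_point(S,'wedge_tail')])"
python3 -m inch '[{"fingers":0,"x":0,"y":-1,"z":0,"roll":0},{"fingers":0,"x":0,"y":-2,"z":0,"roll":0},{"fingers":0,"x":0,"y":-2,"z":0,"roll":0}]' >/dev/null && python3 chk.py &&
python3 -m inch '[{"fingers":0,"x":0,"y":-1,"z":0,"roll":0},{"fingers":0,"x":0,"y":-2,"z":0,"roll":0},{"fingers":0,"x":0,"y":-2,"z":0,"roll":0}]' >/dev/null && python3 chk.py &&
python3 -m inch '[{"fingers":0,"x":0,"y":-1,"z":0,"roll":0},{"fingers":0,"x":0,"y":-2,"z":0,"roll":0},{"fingers":0,"x":0,"y":-2,"z":0,"roll":0}]' >/dev/null && python3 chk.py &&
python3 -m inch '[{"fingers":0,"x":0,"y":-1,"z":0,"roll":0},{"fingers":0,"x":0,"y":-2,"z":0,"roll":0},{"fingers":0,"x":0,"y":-2,"z":0,"roll":0}]' >/dev/null && python3 chk.py &&
python3 -m inch '[{"fingers":0,"x":0,"y":-1,"z":0,"roll":0},{"fingers":0,"x":0,"y":-2,"z":0,"roll":0},{"fingers":0,"x":0,"y":-2,"z":0,"roll":0}]' >/dev/null && python3 chk.py &&
python3 -m inch '[{"fingers":0,"x":0,"y":-1,"z":0,"roll":0},{"fingers":0,"x":0,"y":-2,"z":0,"roll":0},{"fingers":0,"x":0,"y":-2,"z":0,"roll":0}]' >/dev/null && python3 chk.py
```

```text
[(0.63, array([627.08110559, -45.72800403,  34.        ]))]
push -0.11 t 13.75 tcp [579.6   8.1  18.1]
push 3.69 t 14.05 tcp [579.3   6.4  18.2]
```

```bash
python3 -m inch '[{"fingers":0,"x":0,"y":-0.5,"z":0,"roll":0},{"fingers":0,"x":0,"y":-1,"z":0,"roll":0},{"fingers":0,"x":0,"y":-1,"z":0,"roll":0}]' >/dev/null; python3 chk.py
```

```text
push 4.45 t 14.35 tcp [579.    5.4  18.1]
```

```bash
python3 -m inch '[{"fingers":0,"x":0,"y":-0.5,"z":0,"roll":0},{"fingers":0,"x":0,"y":-1,"z":0,"roll":0},{"fingers":0,"x":0,"y":-1,"z":0,"roll":0}]' >/dev/null; python3 chk.py;  python3 -m inch '[{"fingers":0,"x":0,"y":-0.5,"z":0,"roll":0},{"fingers":0,"x":0,"y":-1,"z":0,"roll":0},{"fingers":0,"x":0,"y":-1,"z":0,"roll":0}]' >/dev/null; python3 chk.py
```

```text
push 3.54 t 14.65 tcp [578.9   4.2  18.1]
push 3.84 t 14.95 tcp [578.8   3.1  18.1]
```

```bash
sed -i 's/v<2.5/v<5.5/' chk.py; 
python3 -m inch '[{"fingers":0,"x":0,"y":-1,"z":0,"roll":0},{"fingers":0,"x":0,"y":-2,"z":0,"roll":0},{"fingers":0,"x":0,"y":-2,"z":0,"roll":0}]' >/dev/null && python3 chk.py &&
python3 -m inch '[{"fingers":0,"x":0,"y":-1,"z":0,"roll":0},{"fingers":0,"x":0,"y":-2,"z":0,"roll":0},{"fingers":0,"x":0,"y":-2,"z":0,"roll":0}]' >/dev/null && python3 chk.py &&
python3 -m inch '[{"fingers":0,"x":0,"y":-1,"z":0,"roll":0},{"fingers":0,"x":0,"y":-2,"z":0,"roll":0},{"fingers":0,"x":0,"y":-2,"z":0,"roll":0}]' >/dev/null && python3 chk.py &&
python3 -m inch '[{"fingers":0,"x":0,"y":-1,"z":0,"roll":0},{"fingers":0,"x":0,"y":-2,"z":0,"roll":0},{"fingers":0,"x":0,"y":-2,"z":0,"roll":0}]' >/dev/null && python3 chk.py &&
python3 -m inch '[{"fingers":0,"x":0,"y":-1,"z":0,"roll":0},{"fingers":0,"x":0,"y":-2,"z":0,"roll":0},{"fingers":0,"x":0,"y":-2,"z":0,"roll":0}]' >/dev/null && python3 chk.py &&
python3 -m inch '[{"fingers":0,"x":0,"y":-1,"z":0,"roll":0},{"fingers":0,"x":0,"y":-2,"z":0,"roll":0},{"fingers":0,"x":0,"y":-2,"z":0,"roll":0}]' >/dev/null && python3 chk.py
```

```text
push 9.33 t 15.25 tcp [578.5   2.1  18.1]
```

```bash
python3 -m inch '[{"fingers":0,"x":0,"y":-0.5,"z":0,"roll":0},{"fingers":0,"x":0,"y":-0.5,"z":0,"roll":0},{"fingers":0,"x":0,"y":-0.5,"z":0,"roll":0}]' >/dev/null; python3 chk.py
```

```text
push 10.61 t 15.55 tcp [578.5   1.9  18.2]
```

```bash
python3 -m inch '[{"fingers":0,"x":0,"y":-0.5,"z":0,"roll":0},{"fingers":0,"x":0,"y":-1,"z":0,"roll":0},{"fingers":0,"x":0,"y":-1,"z":0,"roll":0}]' >/dev/null; python3 chk.py
```

```text
push 12.62 t 15.85 tcp [578.3   1.3  18.2]
```

```bash
python3 -m inch '[{"fingers":0,"x":0,"y":-1,"z":0,"roll":0},{"fingers":0,"x":0,"y":-1,"z":0,"roll":0},{"fingers":0,"x":0,"y":-1,"z":0,"roll":0}]' >/dev/null; python3 chk.py
python3 -m inch '[{"fingers":0,"x":0,"y":3,"z":0,"roll":0},{"fingers":0,"x":0,"y":8,"z":0,"roll":0},{"fingers":0,"x":0,"y":12,"z":0,"roll":0},{"fingers":0,"x":0,"y":12,"z":0,"roll":0},{"fingers":0,"x":0,"y":12,"z":0,"roll":0},{"fingers":0,"x":0,"y":12,"z":0,"roll":0},{"fingers":0,"x":0,"y":12,"z":0,"roll":0}]' >/dev/null; python3 chk.py
python3 -c "
from h import *
S=shot('scene')
print([(d['p'],atz(S,d['point'],34)) for d in cams.spot_point(S,'wedge_tail')])"
```

```text
push 15.29 t 16.15 tcp [578.2   0.8  18.2]
push 0.03 t 16.85 tcp [580.1  10.3  18.2]
[(0.87, array([618.61078126, -48.06425728,  34.        ])), (0.28, array([750.86040371, 198.32781465,  34.        ]))]
```

```bash
python3 -m inch '[{"fingers":0,"x":0,"y":-4,"z":0,"roll":0},{"fingers":0,"x":0,"y":-7,"z":0,"roll":0},{"fingers":0,"x":0,"y":-9,"z":0,"roll":0},{"fingers":0,"x":0,"y":-9,"z":0,"roll":0}]' >/dev/null; python3 chk.py
python3 -m inch '[{"fingers":0,"x":0,"y":-1,"z":0,"roll":0},{"fingers":0,"x":0,"y":-2,"z":0,"roll":0},{"fingers":0,"x":0,"y":-3,"z":0,"roll":0},{"fingers":0,"x":0,"y":-3,"z":0,"roll":0}]' >/dev/null; python3 chk.py
```

```text
push 6.02 t 17.35 tcp [578.6   2.5  18.2]
push 13.58 t 17.75 tcp [578.2   1.   18.2]
```

```bash
python3 -m inch '[{"fingers":0,"x":0,"y":-1,"z":0,"roll":0},{"fingers":0,"x":0,"y":-1.3,"z":0,"roll":0},{"fingers":0,"x":0,"y":-1.3,"z":0,"roll":0}]' >/dev/null; python3 chk.py
python3 -m inch '[{"fingers":0,"x":0,"y":5,"z":0,"roll":0},{"fingers":0,"x":0,"y":15,"z":0,"roll":0},{"fingers":0,"x":0,"y":30,"z":0,"roll":0},{"fingers":0,"x":0,"y":40,"z":0,"roll":0},{"fingers":0,"x":0,"y":40,"z":-15,"roll":0},{"fingers":0,"x":0,"y":40,"z":-40,"roll":0},{"fingers":0,"x":0,"y":40,"z":-75,"roll":0},{"fingers":0,"x":0,"y":40,"z":-105,"roll":0},{"fingers":0,"x":0,"y":40,"z":-112,"roll":0},{"fingers":0,"x":0,"y":40,"z":-112,"roll":0}]'
python3 -c "
from h import *
plan([519.8,292.2,130],-2)
S=shot('scene');cv2.imwrite('pics/f.png',cv2.resize(S['image'][180:290,140:300],(800,550),interpolation=2))
print([(d['p'],atz(S,d['point'],34)) for d in cams.spot_point(S,'wedge_tail')])"
```

```text
push 16.8 t 18.05 tcp [5.781e+02 4.000e-01 1.830e+01]
t: 19.05
tool_pos: [584.8, 37.4, 130.7]
tcp_rot: [0.001, 0.08, 0.997, -0.0]
ft_force: [0.9, 0.0, -4.2]
opening: 18.2
grasp_force: 118.6
shift [104.8 241.2   0.5] roll -7.17 | tcp [584.8  37.4 130.7] tooly 80.8 zaxis [ 0.002 -0.    -1.   ] q6 [-0.08  0.36 -0.09  1.12 -0.    0.08]
[(0.66, array([626.59240314, -57.08739626,  34.        ])), (0.6, array([ 659.13679113, -423.21497231,   34.        ]))]
```

View pics/f.png

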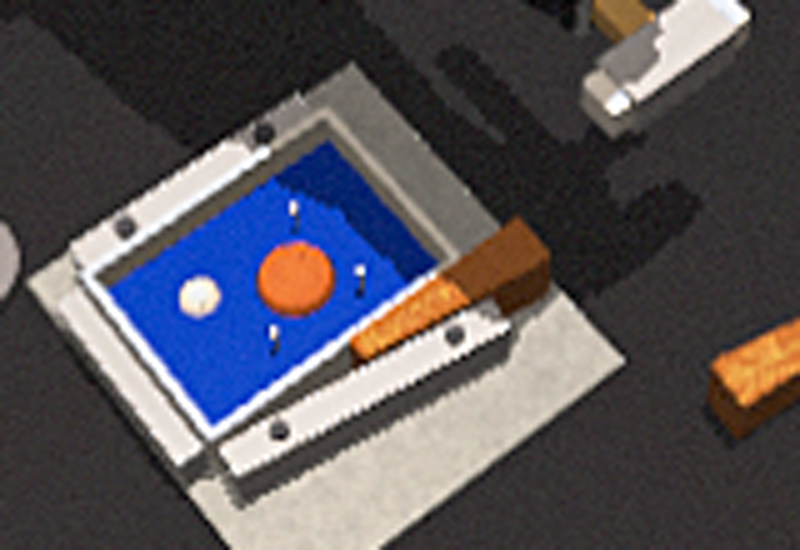

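The crop shows the wedge about 25 mm farther in, snug between the tray wall and the slanted bar, with its tail at crop (520,240). A repeat tap rose from the same contact point, so it is jammed. Now the mallet goes back.

```bash
python3 -m inch '[{"fingers":0,"x":12,"y":28,"z":0,"roll":-1},{"fingers":0,"x":28,"y":65,"z":0,"roll":-2},{"fingers":0,"x":45,"y":105,"z":0,"roll":-3.5},{"fingers":0,"x":63,"y":145,"z":0,"roll":-5},{"fingers":0,"x":80,"y":185,"z":0,"roll":-6.5},{"fingers":0,"x":95,"y":220,"z":0,"roll":-7.2},{"fingers":0,"x":105,"y":241,"z":0,"roll":-7.2},{"fingers":0,"x":105,"y":241,"z":0,"roll":-7.2},{"fingers":0,"x":105,"y":241,"z":0,"roll":-7.2}]'
python3 -c "
from h import *
plan([519.8,292.2,17.5],-2)"
```

```text
t: 20.05
tool_pos: [518.3, 291.7, 128.4]
tcp_rot: [-0.001, 0.017, 1.0, -0.001]
ft_force: [-0.5, -0.6, -2.6]
opening: 18.2
grasp_force: 118.6
shift [ -1.7   0.7 110.9] roll 0.08 | tcp [518.3 291.7 128.4] tooly 88.1 zaxis [-0.003 -0.001 -1.   ] q6 [ 0.37  0.38 -0.06  1.13 -0.    0.41]
```

```bash
python3 -m inch '[{"fingers":0,"x":-1,"y":0.5,"z":25,"roll":0},{"fingers":0,"x":-1,"y":0.5,"z":55,"roll":0},{"fingers":0,"x":-1,"y":0.5,"z":80,"roll":0},{"fingers":0,"x":-1,"y":0.5,"z":95,"roll":0},{"fingers":0,"x":-1,"y":0.5,"z":103,"roll":0},{"fingers":0,"x":-1,"y":0.5,"z":107,"roll":0},{"fingers":0,"x":-1,"y":0.5,"z":109.5,"roll":0},{"fingers":0,"x":-1,"y":0.5,"z":109.5,"roll":0},{"fingers":0,"x":-1,"y":0.5,"z":109.5,"roll":0}]'
```

```text
t: 20.95
tool_pos: [520.6, 292.2, 21.4]
tcp_rot: [0.001, 0.017, 1.0, 0.0]
ft_force: [0.7, 0.5, -3.3]
opening: 18.3
grasp_force: 118.7
```

```bash
python3 -m inch '[{"fingers":0,"x":0,"y":0,"z":2,"roll":0},{"fingers":0,"x":0,"y":0,"z":3,"roll":0},{"fingers":0,"x":0,"y":0,"z":3,"roll":0}]'
```

```text
t: 21.25
tool_pos: [520.1, 292.2, 17.6]
tcp_rot: [0.0, 0.017, 1.0, 0.0]
ft_force: [0.1, 1.3, -3.2]
opening: 18.0
grasp_force: 118.7
```

```bash
python3 -m inch '[{"fingers":0,"x":0,"y":0,"z":1,"roll":0},{"fingers":0,"x":0,"y":0,"z":1,"roll":0}]'
```

```text
t: 21.45
tool_pos: [520.2, 292.2, 17.1]
tcp_rot: [0.0, 0.017, 1.0, 0.0]
ft_force: [-1.5, -1.0, 2.5]
opening: 18.4
grasp_force: 119.4
```

Contact made, so I release and rise.

```bash
python3 -m inch '[{"fingers":0.5,"x":0,"y":0,"z":0,"roll":0},{"fingers":1,"x":0,"y":0,"z":0,"roll":0},{"fingers":1,"x":0,"y":0,"z":0,"roll":0},{"fingers":1,"x":0,"y":0,"z":0,"roll":0},{"fingers":1,"x":0,"y":0,"z":0,"roll":0},{"fingers":1,"x":0,"y":0,"z":0,"roll":0}]'
python3 -m inch '[{"fingers":1,"x":0,"y":0,"z":-10,"roll":0},{"fingers":1,"x":0,"y":0,"z":-40,"roll":0},{"fingers":1,"x":0,"y":0,"z":-80,"roll":0},{"fingers":1,"x":0,"y":0,"z":-125,"roll":0},{"fingers":1,"x":0,"y":0,"z":-170,"roll":0},{"fingers":1,"x":0,"y":0,"z":-215,"roll":0},{"fingers":1,"x":0,"y":0,"z":-240,"roll":0},{"fingers":1,"x":0,"y":0,"z":-240,"roll":0},{"fingers":1,"x":0,"y":0,"z":-240,"roll":0}]'
python3 m.py w9; python3 - <<'E'
import sys; sys.path.insert(0,'.')
from h import *
S=shot('scene'); print([(d['p'],atz(S,d['point'],34)) for d in cams.spot_point(S,'wedge_tail')])
E
```

```text
t: 22.05
tool_pos: [520.2, 292.1, 16.7]
tcp_rot: [0.0, 0.017, 1.0, -0.0]
ft_force: [0.0, -0.2, 0.5]
opening: 85.4
grasp_force: 0.0
t: 22.95
tool_pos: [520.1, 292.1, 257.2]
tcp_rot: [0.001, 0.017, 1.0, 0.0]
ft_force: [-0.5, 0.4, 0.1]
opening: 85.1
grasp_force: 0.0
mallet_head [(0.65, array([254., 203.]), array([574.2, 291.5,  36. ]))]
mallet_grip [(0.76, array([252., 158.]), array([520.1, 292.1,  36. ]))]
rest_head []
rest [(0.78, array([249., 196.]), array([577.1, 285.8,   0. ]))]
shift [-10.4  -6.6  -4.5] roll 2.01 | tcp [519.8 292.  255.5] tooly 88.0 zaxis [-0. -0. -1.] q6 [ 0.4  0.3  0.2  1.4 -0.   0.4]
[(0.91, array([621.36178882, -48.79026668,  34.        ]))]
```

View pics/w9.png

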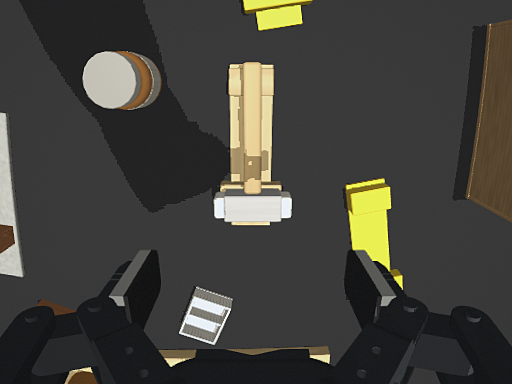

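The picture shows the mallet lying on its rest as before, head at (253,208), with the gripper clear of it. The wedge tail is still in place.

```bash
python3 -c "
from plant import bot
print(bot.sign_off())"
```

```text
the job is handed in; nothing more can be done
None
```

I drove the wedge in about 25 mm until it stopped, pressed it tight with readings of 15 to 17 N, laid the mallet back on its rest, let go and handed the job in; the wedge's force on the tray could not be measured and the verdict was not shown.

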